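Unlatch and open the ready sampler's cover

TASK

Open the sampler unit that shows the green lamp: pull up its blue spring plunger knob to free the cover and slide the cover fully open, towards the front end away from the lamp, until the plunger drops into its open-position hole and locks it there. Leave the red-lamp unit shut and latched, and do not knock over or shift the things standing around.

Things in the scene. Friction and masses are not known exactly. Their poses are not given: they have to be found in the camera images.
- ready_unit: Off-white sampler unit fixed to the bench, 290 mm long (its x), 150 wide (y), 85 tall, guide rails to 94; green lamp bar 130 mm wide across the rear of its top, at its x +133, lamp top 89 high. Origin: centre of underside, z up. Its -x end is the front, roughly towards the robot. Dark cover 135 x 130 mm, top 91 mm above the bench, lies over the rear half and opens to -x.
- ready_knob (a point): Centre of the blue plunger knob on the green-lamp unit's cover: upright cylinder 28 mm across, 26 tall, underside 14 mm above the cover's top. Cover shut, knob down: x 57.5, y 50, z 118 mm in the unit's frame. Rides with the cover, rises when pulled. Its pin stands in a hole of the strip below and locks the cover; a second hole lies 100 mm towards the unit's -x.
- ready_lip (a point): Centre of the upright aluminium lip on the rear (+x) edge of the same cover, to push it by: 110 mm wide (unit's y), 10 thick (x), top 28 mm above the cover's top (119 above the bench). Cover shut: x 117.5, y -5, z 104 mm in the unit's frame. Behind it (+x) nothing stands higher than 94 mm on the unit. The knob's axis is 60 mm in front (-x).
- ready_cover (a joint): How far the green-lamp unit's cover is open, in m: 0 shut, 0.1 at its end stop, fully open; slides along the unit's -x with about 1.5 N of friction (about 3.5 N with the pin dragging on the strip). With the pin in its hole it has 5 mm of play.
- ready_plunger (a joint): How far that unit's knob is pulled up, in m: 0 down (pin in a hole), 0.012 fully up. Spring: 6 N at 0, 10 N fully up. The pin is clear of the hole above 0.006. Let go between the holes, it rides on the strip (reads about 0.006) and drops into the open-position hole by itself once the cover is open by more than about 0.093.
- busy_unit: Off-white sampler unit fixed to the bench, 290 mm long (its x), 150 wide (y), 85 tall, guide rails to 94; red lamp bar 130 mm wide across the rear of its top, at its x +133, lamp top 89 high. Origin: centre of underside, z up. Its -x end is the front, roughly towards the robot. Same cover, lip and knob as the other; it is running and stays shut.
- busy_cover (a joint): The red-lamp unit's cover: 0 shut, 0.1 open (m). Starts shut and locked, with up to 5 mm of play.
- busy_plunger (a joint): The red-lamp unit's knob: 0 down, 0.012 pulled up (m).
- solvent_a: Large clear glass solvent bottle, blue cap, 86 mm across, 180 mm tall, loose; a bystander. Origin: centre of its underside.
- solvent_b: Smaller clear glass solvent bottle, blue cap, 70 mm across, 140 mm tall, loose; a bystander. Origin: centre of its underside.
- vial_rack: Blue rack full of vials, 90 x 160 mm, 53 mm tall, loose; a bystander. Origin: centre of its underside.
- beaker: Glass beaker, 72 mm across, 90 mm tall, loose; a bystander. Origin: centre of its underside.
- tip_box: White pipette-tip box with orange top, 122 x 87 mm, 72 mm tall, loose; a bystander. Origin: centre of its underside.
- wash_bottle: White plastic wash bottle with red cap, 60 mm across, 130 mm tall, loose; a bystander. Origin: centre of its underside.

How it is judged:
By the outcome, as a careful person would: the job done as asked, in the order asked, and still so for the second after the job is handed in, with the robot touching nothing.
It also fails if it takes over 38 s, if anything falls off the work surface, if the arm or the gripper's body presses on something with over 40 N, if the wrist force passes 120 N, or if a joint passes its speed limit or range.

ROBOT

A 7-joint arm with a two-finger parallel gripper is mounted at the origin on the work surface. World frame = base frame: x ahead of the robot, y to its left, z up, the work surface at z = 0. Lengths are in m, angles in degrees, forces in N, time in s.
With the tool pointing down it reaches from about 0.35 to 0.9 m from the base axis. Payload 8.1 kg.
Tool frame: the origin (TCP) lies at the very end of the fingers, on their centre line; the grasp point (between the pads) lies manip.tcp_to_grasp behind it (manip.tcp_to_grasp is the distance from the TCP to the grasp point, in m); z points along the fingers, y is the direction in which the jaws open and shut (so a half turn about z gives the same grasp; the last joint's range is limited). The gripper opens to 85 mm and grips with 20 to 120 N. Pads are 22 mm wide; open, the fingers measure 114 mm over their backs; the gripper's body (76 mm by 85 mm) begins 54 mm behind the grasp point. The pads swing forward as they close: fully open they stand 13 mm farther back than shut.
Start: joints at [63.621, 24.895, 1.432, 90.138, -0.665, 64.973, -4.303], TCP at [0.219, -0.585, 0.231] pointing down, gripper open.
Joint ranges: [-149.89, 149.89], [-25.12, 119.58], [-72.63, 75.52], [4.76, 147.25], [-75.54, 255.54], [6.69, 114.76], [-157.13, 157.13]. Speed limits (degrees/s): [127.2, 127.2, 172.46, 172.46, 180, 180, 180].

INTERFACE

Orientations are given as a 3x3 rotation matrix whose columns are the frame's x, y, z axes.
In Python, from workcell import observe, vision, manip gives the robot as it stands.
- The arm moves only by the shell command python3 -m pendant 'ROWS' [FORCE]. ROWS is JSON, a list of rows, each an object with "grip": the opening in per cent of the stroke, from 0 (shut) to 100 (fully open); "slide": the shift along the world's x, y, z in cm, a list of three; "turn": the turn about the world's z in degrees. A call has exactly 8 rows; each row shifts and turns the commanded pose from where the row before left it; what a row does not reach is not made up. A row lasts 1/12 s, in which the tool goes at most 41.7 mm and 7.16 degrees, less where a joint would pass 70% of its speed; a pose out of reach is approached as far as the arm can. A call is refused whole if a number of a shift passes 4.17 or a number of a turn 7.16, either way. A call with a gripper value outside its range is refused whole. The fingers move at their own pace and stop on an object; FORCE is the grip in N (left out, the last holds). Time passes only in rows, so rows that do not move let the fingers close, or fill a call up. It gives the time, the measured TCP pose, the force and the opening at its end, in the units of the state.
- observe(): the state, without advancing time (a new reading comes with each control period).
- vision.camera(name): name is "scene" or "top" or "wrist"; returns (picture, depth): 480x640x3 uint8, blue, green, red; 480x640 float32, m along the optical axis (not along the pixel's ray), 0 where there is no reading.
- vision.camera_info(name): a dict with "fx", "fy", "cx", "cy" (pixels), "D" ([k1, k2, p1, p2, k3] as OpenCV has them; the pictures are not rectified), "R" (3x3) and "t" (3): a world point X has camera coordinates R X + t. Camera axes: x right, y down, z forward; pixel columns grow to the right and rows downward; lengths in m; the calibration is good to about 2 mm. A picture is of the moment at which its call begins: read the wrist's pose just before it. camera_info takes no time and is no camera call; for the wrist camera it gives the pose at the moment of the call.
- manip.close_job(): hands the job in, once; it reports no verdict.
The state is a dict: "time_s": time; "joint_pos": joint angles; "qd": joint speeds; "joint_torque": joint torques, N m; "position": TCP position; "eef_rot": TCP orientation; "wrist_force": force on the tool from outside, world axes, zero at the start; "ft_torque": the same for the moment, N m; "finger_gap": finger opening in m.
Only numpy, scipy, OpenCV 4.12 (cv2) and the standard library are available. Lean on these libraries where they do the work, as an engineer would, in place of code of your own. Each camera call takes 0.05 s, during which the arm holds its last target.

## Working session

There is one attempt and no reset: what is moved stays moved. The work goes in short steps, Python scripts to look and compute and a shell command to move; the robot and the scene stay as the last step left them, time stands still between calls to the robot, and variables do not carry over. Pictures are saved under pics/ and viewed, and the job is handed in when it is done.

```bash
ls; mkdir -p pics; python3 - <<'E'
from workcell import observe, vision, manip
import cv2,numpy as np
s=observe();print(s['time_s'],s['position'],np.round(s['eef_rot'],3).tolist(),s['finger_gap'],manip.tcp_to_grasp,s['wrist_force'])
for n in("scene","top"):
    p,d=vision.camera(n);i=vision.camera_info(n);cv2.imwrite(f"pics/{n}0.png",p);np.savez(f"{n}0.npz",p=p,d=d,**{k:np.array(v) for k,v in i.items()})
    print(n,i)
E
```

```text
pics
0.0 [ 0.21865113 -0.58495049  0.23050414] [[0.937, 0.35, -0.001], [0.35, -0.937, 0.001], [-0.0, -0.002, -1.0]] 0.08539915700720868 0.0187 [ 0.54145954 -0.0888734   0.49680697]
scene {'fx': 475.3346312572994, 'fy': 475.3346312572994, 'cx': 319.7322902953636, 'cy': 234.6913322746683, 'D': array([-0.0343713,  0.       ,  0.       ,  0.       ,  0.       ]), 'R': array([[-0.47473702,  0.87999855, -0.01507685],
       [ 0.59708437,  0.30943203, -0.74009599],
       [-0.64661814, -0.36035312, -0.67233222]]), 't': array([ 0.28744952, -0.27049728,  1.72480702])}
top {'fx': 492.8014928525359, 'fy': 492.8014928525359, 'cx': 318.79750175067636, 'cy': 245.2503324498682, 'D': array([0.02739011, 0.        , 0.        , 0.        , 0.        ]), 'R': array([[ 0.00575195, -0.99997531, -0.00403641],
       [-0.97966512, -0.00482547, -0.20058158],
       [ 0.20055715,  0.00510807, -0.97966869]]), 't': array([-0.00614746,  0.60393048,  1.2650731 ])}
```

View pics/scene0.png

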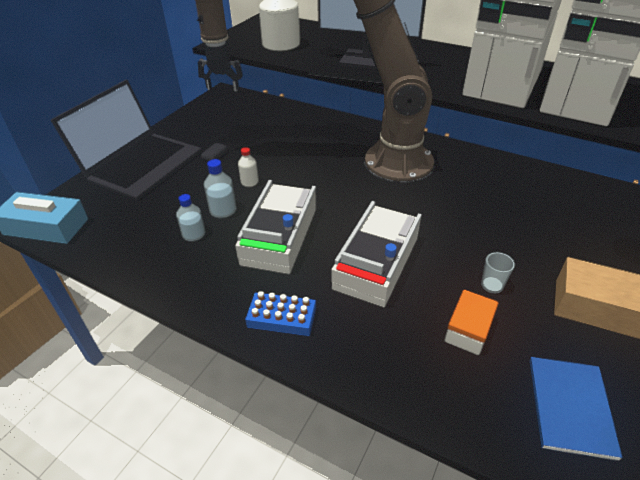

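View pics/top0.png

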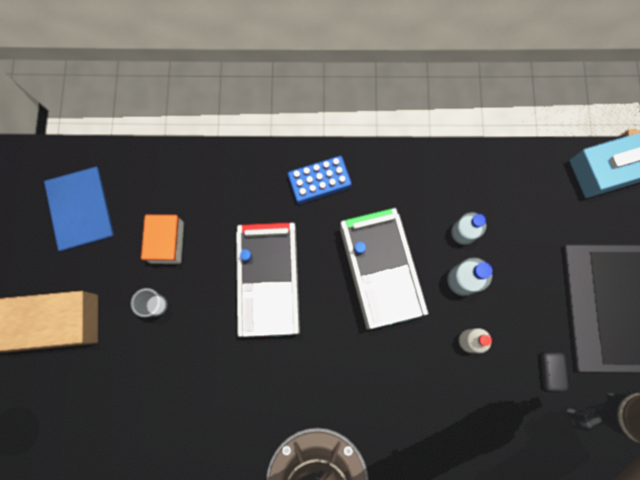

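The scene shows the green-lamp unit at top-view pixels (340–428, 208–328), with its knob at (360,248). The red unit is at (236–298, 223–337). Bottles stand right of the green unit and the vial rack is behind it to the left.

```bash
cat > h.py <<'E'
import numpy as np,cv2
def load(n): return np.load(n)
def cast(i,uv,z):
    K=np.array([[i['fx'],0,i['cx']],[0,i['fy'],i['cy']],[0,0,1]],float)
    u=cv2.undistortPoints(np.array(uv,float).reshape(-1,1,2),K,np.array(i['D'],float)).reshape(-1,2)
    R=np.array(i['R']);t=np.array(i['t']);C=-R.T@t
    d=np.c_[u,np.ones(len(u))]@R
    return C+d*((z-C[2])/d[:,2])[:,None]
def proj(i,P):
    K=np.array([[i['fx'],0,i['cx']],[0,i['fy'],i['cy']],[0,0,1]],float)
    return cv2.projectPoints(np.array(P,float).reshape(-1,1,3),cv2.Rodrigues(np.array(i['R']))[0],np.array(i['t'],float),K,np.array(i['D'],float))[0].reshape(-1,2)
def blobs(m,amin=15):
    n,l,s,c=cv2.connectedComponentsWithStats(m.astype(np.uint8))
    return [(c[k],s[k],l==k) for k in range(1,n) if s[k,4]>=amin]
E
python3 - <<'E'
from h import *
for n in("top","scene"):
    i=load(n+"0.npz");p=i['p'];h=cv2.cvtColor(p,cv2.COLOR_BGR2HSV);H,S,V=cv2.split(h)
    for nm,m,z in(("green",(H>45)&(H<75)&(S>120)&(V>90),.089),("red",((H<6)|(H>174))&(S>150)&(V>90),.089)):
        for c,s,mk in blobs(m,40):
            ys,xs=np.nonzero(mk);P=cast(i,np.c_[xs,ys],z)[:,:2]
            r=cv2.minAreaRect((P*1000).astype(np.float32));u,sv,vt=np.linalg.svd(P-P.mean(0),full_matrices=False)
            print(n,nm,c.round(1),s[:5],P.mean(0).round(4),"rect",np.round(r,1) if 0 else r,"dir",np.degrees(np.arctan2(vt[0,1],vt[0,0])).round(1))
    for c,s,mk in blobs((H>100)&(H<125)&(S>150)&(V>60),25):
        if s[4]<400:print(n,"blue",c.round(1),s,cast(i,[c],.125).round(4), "depth",np.median(i['d'][mk]))
E
```

```text
top green [367.7 214.7] [346 208  45  15 134] [ 0.682  -0.1329] rect ((682.701171875, -134.22695922851562), (9.843984603881836, 122.34793853759766), 15.678448677062988) dir 104.7
top red [265.2 225.2] [243 222  46  10 239] [0.652  0.1397] rect ((650.3873901367188, 138.75071716308594), (19.083532333374023, 120.45259857177734), 4.833863735198975) dir 93.6
top red [485.3 340.4] [479 336  13   9  67] [ 0.3555 -0.424 ] rect ((355.9931640625, -423.3425598144531), (29.953935623168945, 19.817119598388672), 86.13442993164062) dir -85.3
top blue [479.1 219.3] [472 214  14  12  99] [[ 0.6612 -0.4158  0.125 ]] depth 1.2600029
top blue [245.5 255. ] [241 250  10  11  84] [[0.5647 0.1834 0.125 ]] depth 1.2525895
top blue [488.4 268.5] [484 262   9  15  63] [[ 0.5331 -0.4315  0.125 ]] depth 1.1929905
top blue [477.3 272.8] [474 266  11  12  41] [[ 0.522  -0.4029  0.125 ]] depth 1.1933873
scene green [591.6  28.5] [587  17  10  24  44] [-1.5226  0.491 ] rect ((-1528.864990234375, 491.6170349121094), (9.533760070800781, 403.0754699707031), 88.81591033935547) dir -1.2
scene green [262.8 244.8] [240 23
[... 1417 characters left out ...]
7.8 107.7] [42 99 13 21 79] [[ 0.4476 -1.2777  0.125 ]] depth 1.8623196
scene blue [ 57.9 102.7] [54 99 10 11 26] [[ 0.4012 -1.2764  0.125 ]] depth 1.8915226
scene blue [164.3 103.8] [160 100   9  10  27] [[ 0.2233 -0.8824  0.125 ]] depth 2.4178681
scene blue [ 28.4 148. ] [ 25 139   9  19  39] [[ 0.6767 -1.0867  0.125 ]] depth 1.8405492
scene blue [214.1 165.9] [207 159  15  15 181] [[ 0.4761 -0.4458  0.125 ]] depth 1.4104557
scene blue [184.4 199.5] [178 194  13  13 127] [[ 0.6535 -0.416   0.125 ]] depth 1.3524567
scene blue [287.2 219. ] [283 214  10  13  83] [[ 0.5913 -0.1064  0.125 ]] depth 1.2947379
scene blue [390.1 248.2] [386 243  10  14  82] [[0.5694 0.1856 0.125 ]] depth 1.2019086
```

```bash
python3 -m pendant '[{"grip":100,"slide":[1.5,2,0],"turn":-1},{"grip":100,"slide":[2,2.6,0],"turn":-1},{"grip":100,"slide":[2,2.6,0],"turn":-1},{"grip":100,"slide":[2,2.6,0],"turn":-1},{"grip":100,"slide":[2,2.6,0],"turn":-1},{"grip":100,"slide":[2,2.6,0],"turn":-1},{"grip":100,"slide":[2,2.6,0],"turn":0},{"grip":100,"slide":[2,2.6,0],"turn":0}]' 40
```

```text
time_s: 0.77
position: [0.3744, -0.3819, 0.2311]
eef_rot: [[0.968, 0.25, -0.0], [0.25, -0.968, 0.0], [-0.0, -0.0, -1.0]]
wrist_force: [0.3, -1.3, 0.1]
finger_gap: 0.0852
```

```bash
python3 -m pendant '[{"grip":100,"slide":[2,2.6,0],"turn":0},{"grip":100,"slide":[2,2.6,0],"turn":0},{"grip":100,"slide":[2,2.6,0],"turn":0},{"grip":100,"slide":[2,2.6,0],"turn":0},{"grip":100,"slide":[2,2.6,0],"turn":0},{"grip":100,"slide":[2,2.6,0],"turn":0},{"grip":100,"slide":[1.5,2,0],"turn":0},{"grip":100,"slide":[0,0,0],"turn":0}]'
python3 - <<'E'
from workcell import observe, vision, manip
import cv2,numpy as np
for n in("wrist",):
    s=observe();i=vision.camera_info(n);p,d=vision.camera(n);cv2.imwrite(f"pics/{n}1.png",p);np.savez(f"{n}1.npz",p=p,d=d,**{k:np.array(v) for k,v in i.items()})
    print(s['position'],np.round(s['eef_rot'],3).tolist(),i)
E
```

```text
time_s: 1.43
position: [0.512, -0.2013, 0.231]
eef_rot: [[0.966, 0.258, 0.001], [0.258, -0.966, 0.003], [0.002, -0.003, -1.0]]
wrist_force: [-0.3, 0.7, 0.7]
finger_gap: 0.0855
[ 0.51202745 -0.20127786  0.23103038] [[0.966, 0.258, 0.001], [0.258, -0.966, 0.003], [0.002, -0.003, -1.0]] {'fx': 428.1289414948413, 'fy': 428.1289414948413, 'cx': 318.10924484550543, 'cy': 245.91258556822407, 'D': array([-0.05215318,  0.        ,  0.        ,  0.        ,  0.        ]), 'R': array([[ 0.25818151, -0.96609456, -0.0019    ],
       [-0.92444325, -0.24762081,  0.28998035],
       [-0.28061891, -0.07311112, -0.95703071]]), 't': array([-0.32648869,  0.38585575,  0.5086061 ])}
```

View pics/wrist1.png

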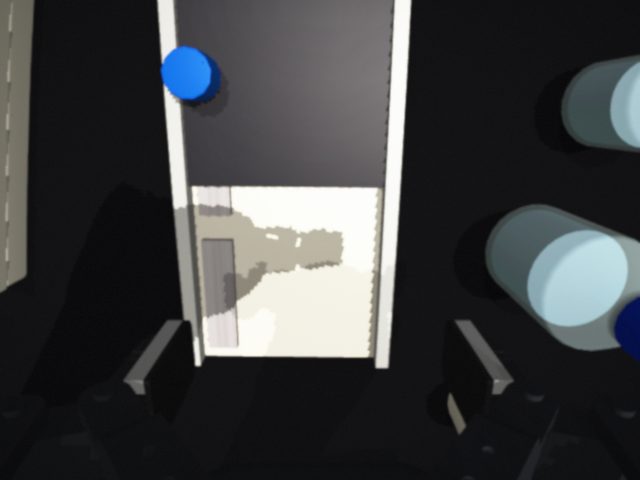

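```bash
python3 - <<'E'
from h import *
i=load("wrist1.npz");p=i['p'];H,S,V=cv2.split(cv2.cvtColor(p,cv2.COLOR_BGR2HSV))
for c,s,mk in blobs((H>100)&(H<125)&(S>150)&(V>60),200):
    if c[0]>300: continue
    print("blue",c,s); v=V[mk];print(np.percentile(v,[5,25,50,75,95]))
    for t in (0,190,215):
        m=mk&(V>t); ys,xs=np.nonzero(m); 
        if len(xs)<50: continue
        (cx,cy),r=cv2.minEnclosingCircle(np.c_[xs,ys].astype(np.float32)); print(t,len(xs),(cx,cy),r,cast(i,[(cx,cy)],.131).round(4),cast(i,[(xs.mean(),ys.mean())],.131).round(4),cast(i,[(cx-r,cy),(cx+r,cy)],.131)[:,1].round(4))
    print("depth top",np.percentile(i['d'][mk],[1,10,50,90]))
# rails
g=(V>120)&(S<60)
L=[];Rr=[]
for y in range(10,180,5):
    row=g[y]; xs=np.nonzero(row[385:420])[0]+385
    if len(xs)>3: Rr.append((xs.min(),y,xs.max()))
    xs=np.nonzero(row[150:200])[0]+150
    if len(xs)>3 and not 40<y<110: L.append((xs.min(),y,xs.max()))
for nm,A,k in(("Router",Rr,2),("Rinner",Rr,0),("Louter",L,0),("Linner",L,2)):
    A=np.array(A,float); P=cast(i,np.c_[A[:,k],A[:,1]],.094)[:,:2]
    vx,vy,x0,y0=cv2.fitLine(P.astype(np.float32),cv2.DIST_HUBER,0,.001,.001).ravel()
    print(nm,len(A),"yaw",np.degrees(np.arctan2(vy,vx))%180,"at x=.59 y=",y0+(.59-x0)*vy/vx)
E
```

```text
blue [190.3128185   74.00470404] [ 160   46   61   55 2551]
[ 90. 219. 239. 242. 245.]
0 2551 (189.75633239746094, 75.64240264892578) 31.023832321166992 [[ 0.5868 -0.1101  0.131 ]] [[ 0.5877 -0.1103  0.131 ]] [-0.0938 -0.1263]
190 1981 (187.26821899414062, 72.11257934570312) 26.3164119720459 [[ 0.5882 -0.1085  0.131 ]] [[ 0.5879 -0.1078  0.131 ]] [-0.0946 -0.1222]
215 1925 (185.6447296142578, 72.28947448730469) 25.78207015991211 [[ 0.5879 -0.1076  0.131 ]] [[ 0.5879 -0.1078  0.131 ]] [-0.0941 -0.1211]
depth top [0.22175061 0.22336228 0.22653165 0.23769131]
Router 34 yaw 14.373192 at x=.59 y= -0.23637493
Rinner 34 yaw 17.03526 at x=.59 y= -0.22551495
Louter 21 yaw 14.347999 at x=.59 y= -0.08085457
Linner 21 yaw 14.536593 at x=.59 y= -0.09085414
```

```bash
python3 -c "
from workcell import observe;s=observe();print(s['time_s'],s['position'],s['eef_rot'][:,0])"
python3 -m pendant '[{"grip":100,"slide":[1.9,2.4,0],"turn":0},{"grip":100,"slide":[1.9,2.4,0],"turn":0},{"grip":100,"slide":[1.9,2.4,0],"turn":0},{"grip":100,"slide":[1.9,2.4,-1],"turn":0},{"grip":100,"slide":[0,0,-3],"turn":0},{"grip":100,"slide":[0,0,-3],"turn":0},{"grip":100,"slide":[0,0,0],"turn":0},{"grip":100,"slide":[0,0,0],"turn":0}]'
python3 -c "
from workcell import observe,vision;import cv2
s=observe();print(s['time_s'],s['position'],s['eef_rot'][:,0]);p,d=vision.camera('wrist');cv2.imwrite('pics/wrist2.png',p)
s=observe();print(s['time_s'],s['position'])"
```

```text
1.4833 [ 0.51029292 -0.20418789  0.23091691] [9.66772339e-01 2.55638756e-01 2.67856326e-04]
time_s: 2.15
position: [0.5832, -0.1127, 0.1602]
eef_rot: [[0.969, 0.249, -0.004], [0.249, -0.969, -0.0], [-0.004, -0.001, -1.0]]
wrist_force: [-0.8, -0.6, 1.0]
finger_gap: 0.0851
2.15 [ 0.58316962 -0.11270145  0.16020737] [ 0.9685158   0.24891742 -0.00415515]
2.2 [ 0.58452933 -0.1127322   0.16192724]
```

View pics/wrist2.png

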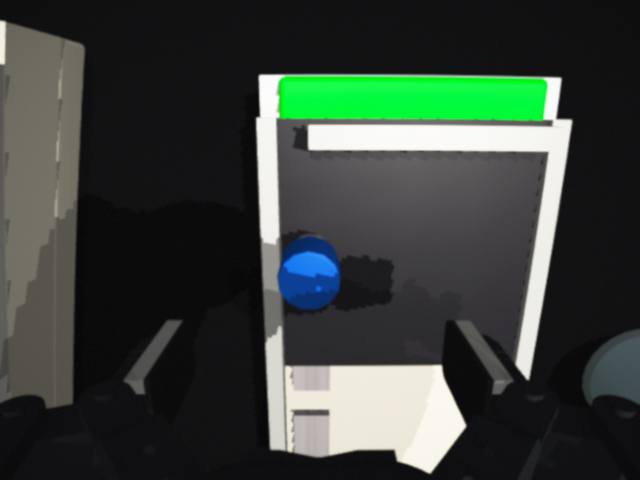

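Knob at (310,273) sits nearly midway between the fingers (midpoint x≈318), consistent with the measured 3 mm correction. Descending.

```bash

python3 -m pendant '[{"grip":100,"slide":[0.3,0.3,-0.5],"turn":0},{"grip":100,"slide":[0,0,-1.5],"turn":0},{"grip":100,"slide":[0,0,-1.5],"turn":0},{"grip":100,"slide":[0,0,-1],"turn":0},{"grip":100,"slide":[0,0,-0.8],"turn":0},{"grip":100,"slide":[0,0,-0.2],"turn":0},{"grip":100,"slide":[0,0,0],"turn":0},{"grip":100,"slide":[0,0,0],"turn":0}]' 40
python3 -c "
from workcell import observe,vision;import cv2
s=observe();print(s['time_s'],s['position'],s['eef_rot'][:,0]);p,d=vision.camera('wrist');cv2.imwrite('pics/wrist3.png',p)
s=observe();print(s['time_s'],s['position'])"
```

```text
time_s: 2.87
position: [0.5884, -0.1085, 0.107]
eef_rot: [[0.968, 0.25, 0.001], [0.25, -0.968, -0.0], [0.001, 0.0, -1.0]]
wrist_force: [0.2, 0.4, 1.4]
finger_gap: 0.0854
2.8667 [ 0.58836653 -0.108491    0.10700537] [9.68190480e-01 2.50212686e-01 8.97780916e-04]
2.9167 [ 0.58840592 -0.1084837   0.10711821]
```

View pics/wrist3.png

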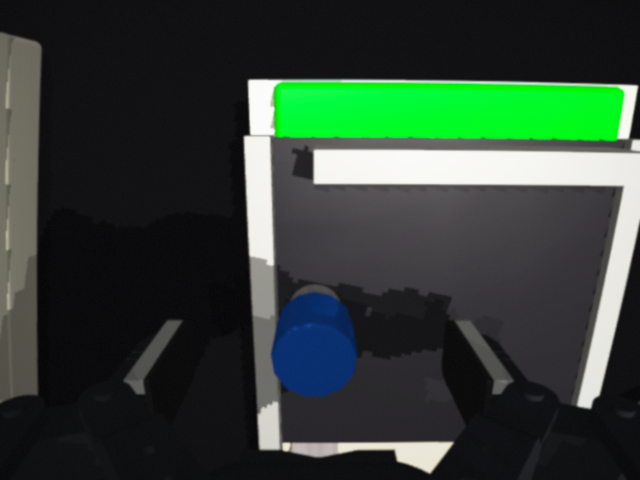

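The knob at (314,350) is centred between the pads (152 and 485), about level with them. Closing.

```bash

python3 -m pendant '[{"grip":50,"slide":[0,0,0],"turn":0},{"grip":25,"slide":[0,0,0],"turn":0},{"grip":25,"slide":[0,0,0],"turn":0},{"grip":15,"slide":[0,0,0],"turn":0},{"grip":15,"slide":[0,0,0],"turn":0},{"grip":15,"slide":[0,0,0],"turn":0},{"grip":15,"slide":[0,0,0],"turn":0},{"grip":15,"slide":[0,0,0],"turn":0}]' 45
python3 -c "
from workcell import observe,vision;import cv2
s=observe();print(s['time_s'],s['position']);p,d=vision.camera('wrist');cv2.imwrite('pics/wrist4.png',p)"
```

```text
time_s: 3.58
position: [0.588, -0.1074, 0.1068]
eef_rot: [[0.968, 0.251, 0.0], [0.251, -0.968, 0.001], [0.001, -0.001, -1.0]]
wrist_force: [-1.7, 2.5, 6.6]
finger_gap: 0.0265
3.5833 [ 0.58803016 -0.1073514   0.10680374]
```

View pics/wrist4.png

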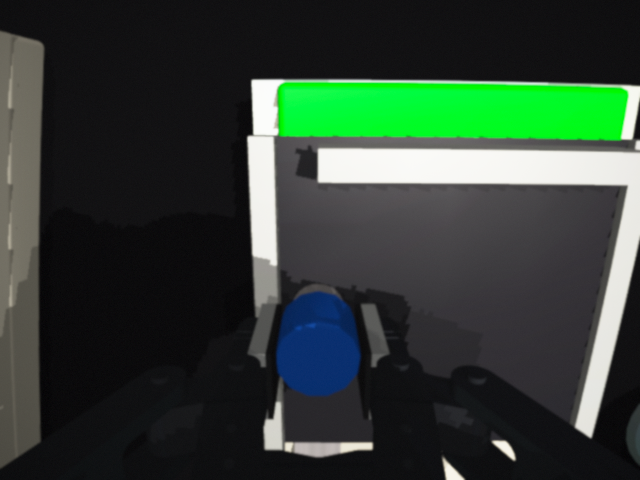

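The knob (318,345) is held between both pads. Lifting.

```bash

python3 -m pendant '[{"grip":15,"slide":[0,0,0.2],"turn":0},{"grip":15,"slide":[0,0,0.2],"turn":0},{"grip":15,"slide":[0,0,0.2],"turn":0},{"grip":15,"slide":[0,0,0.2],"turn":0},{"grip":15,"slide":[0,0,0.2],"turn":0},{"grip":15,"slide":[0,0,0],"turn":0},{"grip":15,"slide":[0,0,0],"turn":0},{"grip":15,"slide":[0,0,0],"turn":0}]' 60
python3 -c "
from workcell import observe,vision;import cv2
s=observe();print(s['time_s'],s['position'],s['wrist_force']);p,d=vision.camera('wrist');cv2.imwrite('pics/wrist5.png',p)"
```

```text
time_s: 4.3
position: [0.5872, -0.1076, 0.1157]
eef_rot: [[0.968, 0.251, -0.002], [0.251, -0.968, 0.001], [-0.001, -0.001, -1.0]]
wrist_force: [0.3, 5.1, -8.4]
finger_gap: 0.0258
4.3 [ 0.58715536 -0.10762104  0.11569687] [ 0.30868665  5.09316963 -8.38325014]
```

View pics/wrist5.png

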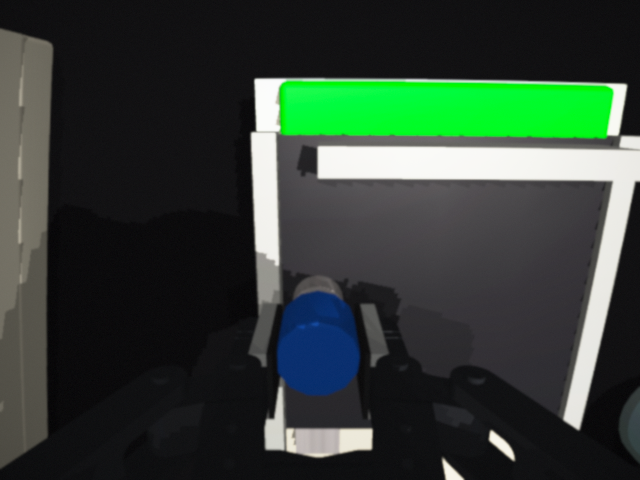

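The knob has stayed in the grip and risen about 9 mm, with more stalk showing at (318,290). Force is -8.4 N, which matches the spring. Sliding now.

```bash

python3 -m pendant '[{"grip":15,"slide":[-0.5,-0.13,0.1],"turn":0},{"grip":15,"slide":[-1,-0.26,0],"turn":0},{"grip":15,"slide":[-1.5,-0.38,0],"turn":0},{"grip":15,"slide":[-1.5,-0.38,0],"turn":0},{"grip":15,"slide":[-1.5,-0.39,0],"turn":0},{"grip":15,"slide":[-1.2,-0.31,0],"turn":0},{"grip":15,"slide":[-0.8,-0.21,0],"turn":0},{"grip":15,"slide":[0,0,0],"turn":0}]' 60
python3 -c "
from workcell import observe,vision;import cv2
s=observe();print(s['time_s'],s['position'],s['wrist_force']);p,d=vision.camera('wrist');cv2.imwrite('pics/wrist6.png',p)
s=observe();print(s['time_s'],s['position'],s['wrist_force'])"
```

```text
time_s: 5.02
position: [0.5047, -0.1288, 0.1166]
eef_rot: [[0.968, 0.25, -0.004], [0.25, -0.968, 0.001], [-0.004, -0.002, -1.0]]
wrist_force: [-3.7, 5.6, -9.0]
finger_gap: 0.0263
5.0167 [ 0.50466844 -0.12881551  0.11660854] [-3.71451997  5.5946841  -9.0337371 ]
5.0667 [ 0.50519629 -0.12869453  0.11660166] [-3.66559941  5.98270529 -8.91293472]
```

View pics/wrist6.png

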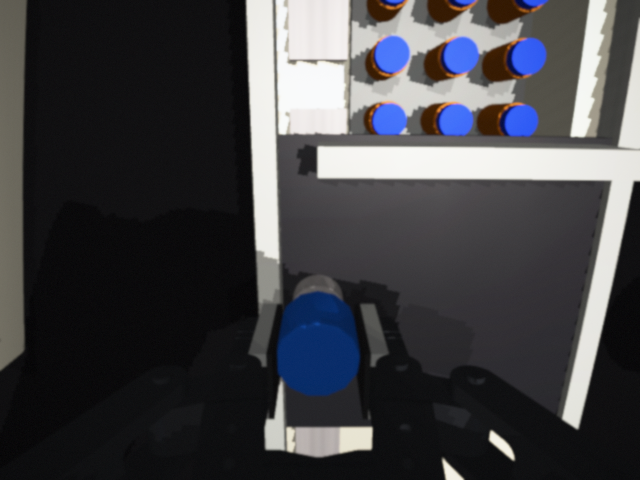

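```bash

python3 -m pendant '[{"grip":15,"slide":[-0.3,-0.08,0],"turn":0},{"grip":15,"slide":[-0.3,-0.08,0],"turn":0},{"grip":15,"slide":[-0.3,-0.08,0],"turn":0},{"grip":15,"slide":[-0.2,-0.05,0],"turn":0},{"grip":15,"slide":[-0.2,-0.05,0],"turn":0},{"grip":15,"slide":[0,0,0],"turn":0},{"grip":15,"slide":[0,0,0],"turn":0},{"grip":15,"slide":[0,0,0],"turn":0}]'
python3 -c "
from workcell import observe,vision;import numpy as np
s=observe();P=s['position'];print(P,s['wrist_force'],(np.array([.588,-.1074])-P[:2])@[.9686,.2487])"
```

```text
time_s: 5.73
position: [0.4935, -0.1317, 0.1167]
eef_rot: [[0.968, 0.251, -0.003], [0.251, -0.968, 0.001], [-0.002, -0.002, -1.0]]
wrist_force: [-1.3, 5.9, -9.8]
finger_gap: 0.0262
[ 0.49349985 -0.13171395  0.1166782 ] [-1.25449672  5.90212172 -9.78821055] 0.09757972734313637
```

```bash

python3 -m pendant '[{"grip":15,"slide":[-0.15,-0.04,0],"turn":0},{"grip":15,"slide":[-0.15,-0.04,0],"turn":0},{"grip":15,"slide":[-0.1,-0.03,0],"turn":0},{"grip":15,"slide":[0,0,0],"turn":0},{"grip":15,"slide":[0,0,0],"turn":0},{"grip":15,"slide":[0,0,0],"turn":0},{"grip":15,"slide":[0,0,0],"turn":0},{"grip":15,"slide":[0,0,0],"turn":0}]'
python3 -c "
from workcell import observe,vision;import numpy as np
s=observe();P=s['position'];print(P,s['wrist_force'],(np.array([.588,-.1074])-P[:2])@[.9686,.2487])"
```

```text
time_s: 6.4
position: [0.4911, -0.1324, 0.1171]
eef_rot: [[0.968, 0.251, 0.0], [0.251, -0.968, 0.001], [0.0, -0.001, -1.0]]
wrist_force: [3.3, 8.0, -9.8]
finger_gap: 0.0258
[ 0.49108063 -0.13237476  0.11714848] [ 3.3002174   8.01678691 -9.79540969] 0.10008732908737906
```

The x force changed from -1.3 to +3.3 N and motion stopped after about 100 mm of travel, so the end stop is reached. Lowering the knob.

```bash

python3 -m pendant '[{"grip":15,"slide":[0,0,-0.2],"turn":0},{"grip":15,"slide":[0,0,-0.2],"turn":0},{"grip":15,"slide":[0,0,-0.2],"turn":0},{"grip":15,"slide":[0,0,-0.2],"turn":0},{"grip":15,"slide":[0,0,-0.2],"turn":0},{"grip":15,"slide":[0,0,-0.1],"turn":0},{"grip":15,"slide":[0,0,0],"turn":0},{"grip":15,"slide":[0,0,0],"turn":0}]'
python3 -c "
from workcell import observe,vision;import numpy as np,cv2
s=observe();P=s['position'];print(P,s['wrist_force'],(np.array([.588,-.1074])-P[:2])@[.9686,.2487]);cv2.imwrite('pics/wrist7.png',vision.camera('wrist')[0])"
```

```text
time_s: 7.07
position: [0.4912, -0.1323, 0.1069]
eef_rot: [[0.968, 0.251, 0.001], [0.251, -0.968, 0.001], [0.001, -0.001, -1.0]]
wrist_force: [-0.4, 7.6, 0.0]
finger_gap: 0.0262
[ 0.49119816 -0.13233497  0.10690411] [-4.24012058e-01  7.58034022e+00  2.27465703e-03] 0.09996358432501354
```

View pics/wrist7.png

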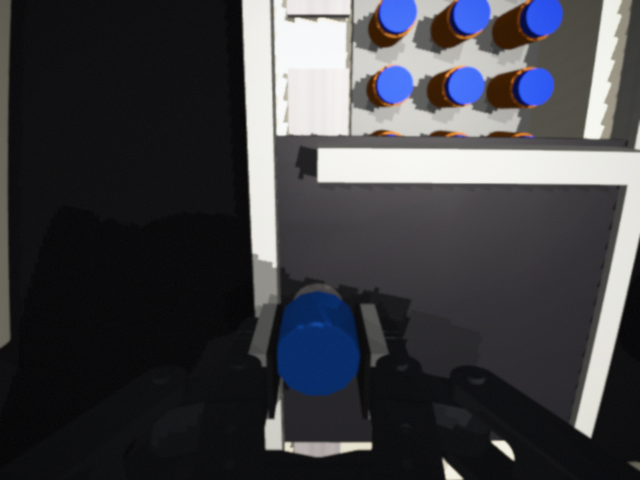

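Knob height is back at 0.1069, the same as when it was down at the start, so the pin has dropped. Releasing and backing up.

```bash

python3 -m pendant '[{"grip":40,"slide":[0,0,0],"turn":0},{"grip":70,"slide":[0,0,0],"turn":0},{"grip":100,"slide":[0,0,0],"turn":0},{"grip":100,"slide":[0,0,0],"turn":0},{"grip":100,"slide":[0,0,0],"turn":0},{"grip":100,"slide":[0,0,0],"turn":0},{"grip":100,"slide":[0,0,0.5],"turn":0},{"grip":100,"slide":[0,0,1.5],"turn":0}]'
python3 -m pendant '[{"grip":100,"slide":[0,0,3],"turn":0},{"grip":100,"slide":[0,0,3],"turn":0},{"grip":100,"slide":[-2,0,3],"turn":0},{"grip":100,"slide":[-3,0,2],"turn":0},{"grip":100,"slide":[-3,0,0],"turn":0},{"grip":100,"slide":[-1,0,0],"turn":0},{"grip":100,"slide":[0,0,0],"turn":0},{"grip":100,"slide":[0,0,0],"turn":0}]'
python3 - <<'E'
from workcell import observe, vision
from h import *
for n in("wrist","top","scene"):
    i=vision.camera_info(n);p,d=vision.camera(n);cv2.imwrite(f"pics/{n}8.png",p);np.savez(f"{n}8.npz",p=p,d=d,**{k:np.array(v) for k,v in i.items()})
print(observe()['position'],observe()['wrist_force'])
E
```

```text
time_s: 7.78
position: [0.4896, -0.1334, 0.1252]
eef_rot: [[0.968, 0.25, -0.003], [0.25, -0.968, 0.001], [-0.003, -0.001, -1.0]]
wrist_force: [1.0, -0.1, -0.0]
finger_gap: 0.0855
time_s: 8.45
position: [0.401, -0.1337, 0.2367]
eef_rot: [[0.968, 0.25, 0.001], [0.25, -0.968, -0.0], [0.001, 0.001, -1.0]]
wrist_force: [0.5, 0.3, -0.6]
finger_gap: 0.0856
[ 0.40187762 -0.13342723  0.23612315] [0.03759711 0.37465847 0.18503156]
```

View pics/wrist8.png

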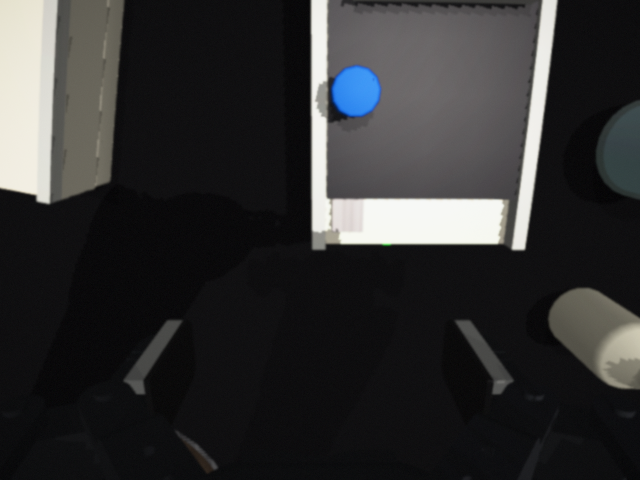

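View pics/scene8.png

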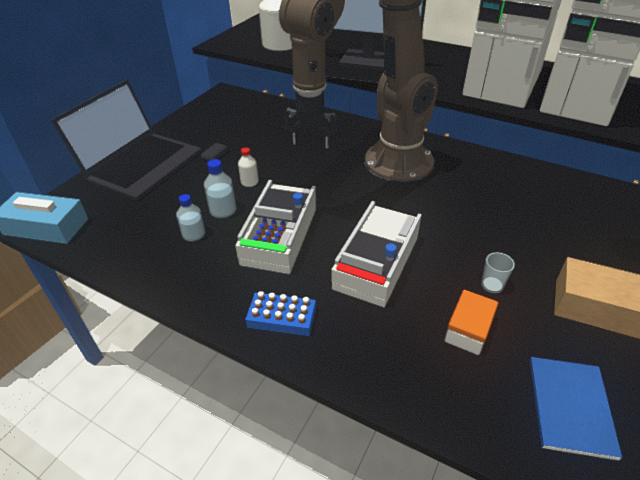

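Wrist: the knob is at (356,91), with the cover reaching near the unit's front end (row 197). Scene: the green unit is open with its vials visible at (270,230), and everything else is where it was. Next I'll check knob height and position, and compare the pictures for shifts.

```bash
python3 - <<'E'
from h import *
for n,x in(("wrist1",300),("wrist8",450)):
    i=load(n+".npz");H,S,V=cv2.split(cv2.cvtColor(i['p'],cv2.COLOR_BGR2HSV))
    R=i['R'];t=i['t']
    for c,s,mk in blobs((H>100)&(H<125)&(S>150)&(V>200),300):
        if c[0]>x: continue
        ys,xs=np.nonzero(mk);d=i['d'][mk]
        K=np.array([[i['fx'],0,i['cx']],[0,i['fy'],i['cy']],[0,0,1]]);u=cv2.undistortPoints(np.c_[xs,ys].astype(float).reshape(-1,1,2),K,i['D']).reshape(-1,2)
        P=(np.c_[u*d[:,None],d]-t)@R
        print(n,c,"depth median xyz",np.median(P,0).round(4),"cast",cast(i,[c],.131).round(4))
        # cover depth nearby (dark, beside the knob)
        for off in ((60,0),(90,30)):
            q=(int(c[0]+off[0]),int(c[1]+off[1]));dd=i['d'][q[1],q[0]];uu=cv2.undistortPoints(np.array([[q]],float),K,i['D']).reshape(2)
            print("  cover z",((np.r_[uu*dd,dd]-t)@R)[2].round(4))
a=np.array([.588,-.1077]);
for n in("top","scene"):
    A=load(n+"0.npz")['p'];B=load(n+"8.npz")['p'];m=(cv2.absdiff(A,B).max(2)>45)
    print(n,[tuple(s) for c,s,_ in blobs(m,12)])
i=load("scene8.npz");H,S,V=cv2.split(cv2.cvtColor(i['p'],cv2.COLOR_BGR2HSV))
for c,s,mk in blobs((H>100)&(H<125)&(S>150)&(V>60),25):
    if 280<c[0]<400 and 180<c[1]<260: print(c,s)
E
```

```text
wrist1 [185.90393459  72.34849259] depth median xyz [ 0.5878 -0.108   0.1313] cast [[ 0.5879 -0.1078  0.131 ]]
  cover z 0.0911
  cover z 0.0915
wrist8 [356.0653239   90.64997278] depth median xyz [ 0.4914 -0.1322  0.1314] cast [[ 0.4915 -0.1323  0.131 ]]
  cover z 0.0913
  cover z 0.0924
top [(np.int32(348), np.int32(214), np.int32(58), np.int32(53), np.int32(1665)), (np.int32(361), np.int32(264), np.int32(82), np.int32(196), np.int32(11795)), (np.int32(352), np.int32(318), np.int32(12), np.int32(6), np.int32(47)), (np.int32(619), np.int32(393), np.int32(21), np.int32(46), np.int32(151)), (np.int32(272), np.int32(429), np.int32(40), np.int32(45), np.int32(581)), (np.int32(349), np.int32(450), np.int32(17), np.int32(25), np.int32(280)), (np.int32(375), np.int32(451), np.int32(5), np.int32(4), np.int32(15)), (np.int32(367), np.int32(458), np.int32(69), np.int32(22), np.int32(1219)), (np.int32(295), np.int32(460), np.int32(17), np.int32(10), np.int32(44)), (np.int32(325), np.int32(461), np.int32(6), np.int32(4), np.int32(19)), (np.int32(429), np.int32(461), np.int32(7), np.int32(5), np
[... 806 characters left out ...]
 np.int32(38)), (np.int32(293), np.int32(82), np.int32(33), np.int32(24), np.int32(352)), (np.int32(287), np.int32(108), np.int32(9), np.int32(4), np.int32(20)), (np.int32(387), np.int32(111), np.int32(10), np.int32(5), np.int32(12)), (np.int32(293), np.int32(133), np.int32(2), np.int32(11), np.int32(22)), (np.int32(325), np.int32(137), np.int32(3), np.int32(11), np.int32(22)), (np.int32(409), np.int32(172), np.int32(8), np.int32(5), np.int32(21)), (np.int32(242), np.int32(188), np.int32(66), np.int32(60), np.int32(1765)), (np.int32(257), np.int32(223), np.int32(7), np.int32(6), np.int32(25))]
[297.5        198.27083333] [293 193  10  12  96]
[390.26027397 247.38356164] [386 243  10  10  73]
```

View pics/top8.png

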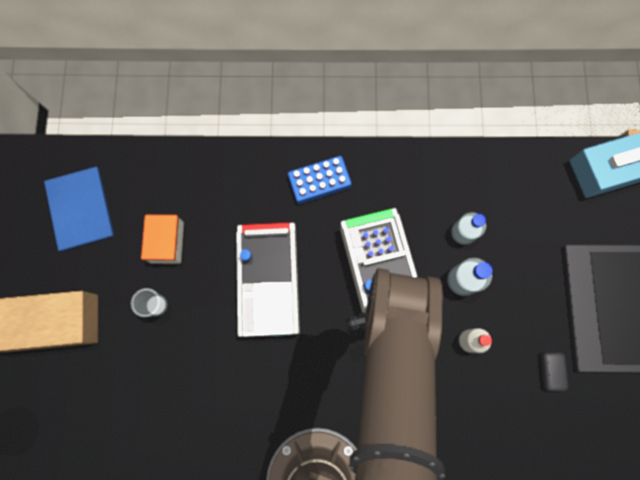

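The knob has travelled 99.5 mm. Its top is at 0.1314 m against 0.1313 m before, so the pin is down in the open-position hole. The top picture shows the green unit open at (380,240), the red unit unchanged at (266,280), and the bystanders unmoved.

```bash
python3 -c "
from workcell import manip;print(manip.close_job())"
```

```text
the job is handed in; nothing more can be done
None
```

The green-lamp unit's cover is fully open with the plunger down in its open-position hole, and I handed the job in at about 8.6 s on the robot's clock. I gripped its blue knob, pulled it up about 9–10 mm and slid the cover to its end stop. Then I lowered the knob, released it and backed the arm clear.

**Last checks:**
- **Cover:** the wrist camera puts the knob 99.5 mm from where it started. Contact force rose at the end stop.
- **Plunger:** the knob top reads 0.1314 m, against 0.1313 m when it was latched shut. I did not do a pull test on the lock.
- **Surroundings:** before/after pictures differ only at the green unit, the arm and its shadow. The red unit's cover and knob look unchanged.
- **Forces:** the readings at the end of each move were about 13 N or less, and near zero after release.
- **Disagreement:** the knob started 5–8 mm further forward than the lamp-based estimate put it. I took this as the cover's play plus lamp measurement error, and used the wrist-camera position instead.

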